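Ring light off, pillar socket held hole-up

TASK

We are about to move the microscope's pillar into a new socket. First turn the ring light off: turn the dimmer knob on its control box anticlockwise to the end stop. Then pick up the square aluminium pillar socket lying on the mat, find the end that has the blind hole, turn the socket over so that the hole faces straight up, and finish holding it still in the gripper like that, at least 10 cm clear above the mat, ready for the pillar; leave the other things where they are.

Things in the scene. Friction and masses are not known exactly. Their poses are not given: they have to be found in the camera images.
- dimmer (a joint): angle (rad) of the dimmer knob: 0 is its end stop fully anticlockwise seen from above (light off); it grows as the knob is turned clockwise, up to 4.7. Light friction holds it (0.03 N m), no spring, no click. It starts between 0.7 and 2.3
- dimmer_grip (a point): point on the dimmer knob's upright axis at the height to grip, 73 mm above the bench. The knob: a black disc 32 mm across carrying a bar grip 30 mm long and 14 mm thick, which stands from the disc's top (23 mm below this point) to 7 mm above this point. x lies along the bar (white mark on its -x half), y across it, z up; they turn with the knob
- socket_center (a point): centre of the pillar socket, a loose square aluminium bar 50 x 50 x 72 mm lying on a long face on the mat (centre 25 mm above the mat) at almost any heading. x runs along its length and points out of the end with the blind hole (26 mm across, 46 mm deep, central); the other end is plain. y and z are square to the long faces, z up at the start
- mat: blue repair mat, fixed, 400 (x) x 500 (y) x 4 mm, its top 4 mm above the bench; origin under its centre
- lightbox: fixed control box of the ring light, 100 (x) x 80 (y) x 36 mm tall, black with a grey top that carries the dimmer knob; origin under its centre; its position and yaw vary
- mainboard: green laptop mainboard, 110 x 210 x 5 mm with low chips, lying on the mat; a bystander
- phone: black phone lying on its back on the mat, 148 x 72 x 9 mm; a bystander
- screwdriver: yellow-handled screwdriver, 190 mm long, 26 mm thick handle, lying on the mat; a bystander
- flux: small jar of flux, 42 mm across, 36 mm tall, on the bench; a bystander
- cleaner: bottle of cleaner, 52 mm across, 130 mm tall, on the bench; a bystander
- spool: solder spool standing on its flange, 48 mm across, 38 mm tall; a bystander
- tray: open aluminium screw tray with compartments, 110 x 150 x 22 mm; a bystander
- socket: the pillar socket itself, 0.3 to 0.5 kg (see socket_center); but for the hole its two ends look alike; origin in the middle of its lowest face as it lies at the start, axes the same
Not all that is in view belongs to the job. What is meant by the socket is not turquoise, and is the smaller of those in its own colour. There is more than one size of the lightbox; the one meant has the size given above.

How it is judged:
By the outcome, as a careful person would: the job done as asked, in the order asked, and still so for the second after the job is handed in, while the arm keeps its last pose, push and grip.
It also fails if it takes over 48 s, if anything falls off the work surface, if the arm or the gripper's body presses on something with over 40 N, if the wrist force passes 120 N, or if a joint passes its speed limit or range.

ROBOT

A 6-joint arm with a two-finger parallel gripper is mounted at the origin on the work surface. World frame = base frame: x ahead of the robot, y to its left, z up, the work surface at z = 0. Lengths are in mm, angles in rad, forces in N, time in s.
With the tool pointing down it reaches from about 350 to 975 mm from the base axis. Payload 7.1 kg.
Tool frame: the origin (TCP) lies at the very end of the fingers, on their centre line; the grasp point (between the pads) lies 19 mm behind it (ctrl.grasp_offset is the distance from the TCP to the grasp point, in mm); z points along the fingers, y is the line along which they close (so a half turn about z gives the same grasp; the last joint's range is limited). The gripper opens to 88 mm and grips with 3 to 60 N. Pads are 20 mm wide; open, the fingers measure 115 mm over their backs; the gripper's body (75 mm by 178 mm) begins 61 mm behind the grasp point.
Start: joints at [1.274, 0.423, 1.63, -0, 1.089, -0.019], TCP at [171.369, 601.03, 222.675] pointing down, gripper open.
Joint ranges: [-3, 3], [-0.9, 2.11], [0.09, 2.58], [-1.31, 4.45], [0.11, 2.69], [-2.54, 2.54]. Speed limits (rad/s): [2.39, 2.39, 3.01, 3.14, 3.14, 3.14].

INTERFACE

Orientations are given as a rotation vector (axis times angle).
In Python, from workcell import ctrl, viewer, ticket, models gives the robot as it stands.
- The arm moves only by the tool play_rows, never from a script. Its arguments are lists of equal length, an entry for each row: "dp": the shift along the world's x, y, z in mm, a list of three; "yaw": the turn about the world's z in degrees. In form: {"dp": [[tx, ty, tz], ...], "yaw": [yaw, ...]}. A call has 1 to 8 rows; each row shifts and turns the commanded pose from where the row before left it; what a row does not reach is not made up. A row lasts 1/12 s, in which the tool goes at most 41.7 mm and 7.16 degrees, less where a joint would pass 70% of its speed; a pose out of reach is approached as far as the arm can. A call is refused whole if a number of a shift passes 41.7 or a number of a turn 7.16, either way. A call with a gripper value outside its range is refused whole. "gripper" is the closure, from 0 (fully open) to 1 (shut), set as the call begins (left out, the last holds). The fingers move at their own pace and stop on an object; the grip force is fixed at half the most. Time passes only in rows, so rows that do not move let the fingers close. It gives the time, the measured TCP pose, the force, the opening and the grip force at its end, in the units of the state.
- ctrl.get_obs(): the state, without advancing time (a new reading comes with each control period).
- viewer.get_image(name): name is "side" or "top"; returns a dict with "pixels" (384x512x3 uint8, red, green, blue), "range_z" (384x512 float32, mm along the optical axis (not along the pixel's ray), 0 where there is no reading), "fx", "fy", "cx", "cy" (pixels), "T" (4x4, takes a point from camera to world coordinates). Camera axes: x right, y up, looking along -z (the intrinsics and any distortion apply to the point x, -y, -z); pixel columns grow to the right and rows downward; lengths in mm; the calibration is good to about 2 mm. A picture is of the moment at which its call begins.
- ticket.close_job(): hands the job in; it is judged then, once.
Trained networks look in a picture, given as the dict that the camera call returned (one of the last four; its "shot" number tells which), for a name from the list of things; names that differ only in an ending like _2 or _b are one class to them, and where a whole thing is asked for, a point or a joint stands for the part that bears it (a point fixed in the world has none). Each returns a list of dicts, best first, with "conf" (0 to 1); they miss things now and then, are a little off and sometimes report something else, mostly with a low value. They report only what shows in the picture. A call takes as long as a camera call. They do not tell look-alikes from the thing itself.
- models.look_for(picture, name): "bbox" ([centre column, centre row, width, height] in pixels, round what is visible of it).
- models.landmark_of(picture, name): "location" ([column, row] in pixels: a listed point, or the origin of a listed thing).
The state is a dict: "t": time; "qpos": joint angles; "qvel": joint speeds; "joint_torque": joint torques, N m; "ee_pos": TCP position; "orientation": TCP orientation; "ft_force": force on the tool from outside, world axes, zero at the start; "moment": the same for the moment, N m; "width": finger opening in mm; "grasp_force": force on a finger pad.
Only numpy, scipy, OpenCV 4.12 (cv2) and the standard library are available. Lean on these libraries where they do the work, as an engineer would, in place of code of your own. Each camera call takes 0.05 s, during which the arm holds its last target. There are 200 camera calls.

## Working session

There is one attempt and no reset: what is moved stays moved. The work goes in short steps, Python scripts to look and compute and a tool call to move; the robot and the scene stay as the last step left them, time stands still between calls to the robot, and variables do not carry over. Pictures are saved under pics/ and viewed, at most 10 in all, crops included, and the job is handed in when it is done.

Besides the shell and the picture viewer there is one more tool, called after ">>>" by a JSON object that holds its "op" and its "data". play_rows: Moves the arm, as the interface text tells. Its arguments: {"type":"object","properties":{"dp":{"type":"array"},"yaw":{"type":"array"},"gripper":{"type":"number"}},"required":["dp","yaw"]}

```bash
mkdir -p pics; ls; cat > h.py <<'E'
import numpy as np,cv2
from workcell import ctrl,viewer,ticket,models
def w(p,c,r,z=None,zr=None):
    """pixel -> world, by range or by plane z"""
    T=p["T"];d=np.array([(c-p["cx"])/p["fx"],-(r-p["cy"])/p["fy"],-1.])
    if z is None:
        k=p["range_z"][int(round(r)),int(round(c))]
    else:
        k=(z-T[2,3])/(T[:3,:3]@d)[2]
    return T[:3,:3]@(d*k)+T[:3,3]
def save(p,n): cv2.imwrite("pics/"+n+".png",p["pixels"][:,:,::-1])
E
python3 - <<'E'
from h import *
print({k:np.round(v,3).tolist() for k,v in ctrl.get_obs().items()})
out=[]
for n in("top","side"):
    p=viewer.get_image(n); out.append(p["pixels"]); print(n,[k for k in p if k not in("pixels","range_z")],np.round(p["T"],2).tolist(),p["fx"])
    save(p,n+"0")
    for o in("socket","lightbox","dimmer"):
        for b in models.look_for(p,o): 
            c,r=b["bbox"][:2]; print(n,o,np.round(b["bbox"]).tolist(),round(b["conf"],2),np.round(w(p,c,r)).tolist())
    for o in("socket_center","dimmer_grip"):
        for b in models.landmark_of(p,o): 
            c,r=b["location"]; print(n,o,np.round([c,r],1),round(b["conf"],2),np.round(w(p,c,r)).tolist())
E
```

```text
pics
{'t': 0.0, 'qpos': [1.274, 0.424, 1.631, 0.0, 1.089, -0.019], 'qvel': [-0.0, 0.001, -0.001, 0.0, 0.003, -0.0], 'joint_torque': [0.005, -54.462, -27.368, 0.065, 0.023, -0.0], 'ee_pos': [171.203, 600.512, 221.899], 'orientation': [-0.435, -3.111, 0.002], 'ft_force': [0.074, -1.183, 0.155], 'moment': [-0.018, 0.021, -0.038], 'grasp_force': 0.0, 'width': 87.848}
top ['fx', 'fy', 'cx', 'cy', 'T', 'shot'] [[-0.01, 1.0, -0.05, 409.13], [-1.0, -0.01, 0.0, -13.55], [0.0, 0.05, 1.0, 1333.65], [0.0, 0.0, 0.0, 1.0]] 460.6429030298953
top socket [377.0, 278.0, 46.0, 41.0] 0.96 [255.0, -341.0, 72.0]
top socket [294.0, 191.0, 29.0, 35.0] 0.88 [495.0, -119.0, 58.0]
top socket [319.0, 266.0, 22.0, 30.0] 0.67 [286.0, -185.0, 52.0]
top socket [388.0, 206.0, 19.0, 14.0] 0.55 [450.0, -386.0, 35.0]
top lightbox [140.0, 277.0, 48.0, 62.0] 0.93 [266.0, 296.0, 106.0]
top lightbox [165.0, 207.0, 34.0, 43.0] 0.56 [452.0, 236.0, 81.0]
top dimmer [137.0, 275.0, 17.0, 16.0] 0.75 [271.0, 304.0, 106.0]
top dimmer [165.0, 204.0, 14.0, 7.0] 0.4 [459.0, 234.0, 86.0]
top dimmer [166.0, 207.0, 32.0, 42.0] 0.27 [452
[... 398 characters left out ...]
 -827.25], [0.01, 0.81, 0.58, 756.99], [0.0, 0.0, 0.0, 1.0]] 381.1804822606315
side socket [228.0, 265.0, 22.0, 32.0] 0.87 [274.0, -203.0, 52.0]
side socket [246.0, 316.0, 48.0, 61.0] 0.8 [243.0, -372.0, 70.0]
side socket [288.0, 224.0, 19.0, 32.0] 0.73 [485.0, -142.0, 57.0]
side lightbox [165.0, 169.0, 48.0, 35.0] 0.56 [255.0, 290.0, 57.0]
side dimmer [164.0, 162.0, 14.0, 12.0] 0.58 [258.0, 300.0, 79.0]
side socket_center [287.6 226.3] 0.91 [480.0, -146.0, 53.0]
side socket_center [227.1 263.7] 0.69 [273.0, -199.0, 52.0]
side socket_center [245.5 316.4] 0.6 [242.0, -372.0, 70.0]
side dimmer_grip [163.7 155.5] 0.6 [259.0, 299.0, 105.0]
side dimmer_grip [223.5 159.9] 0.38 [446.0, 235.0, 72.0]
```

View pics/top0.png

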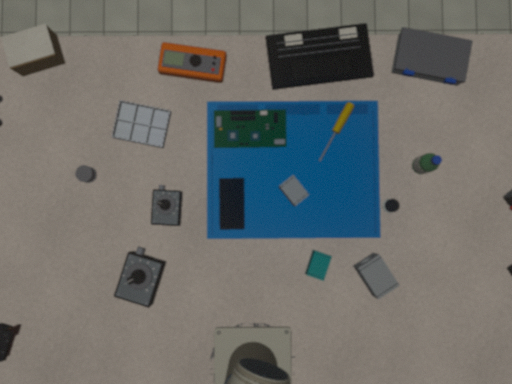

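View pics/side0.png

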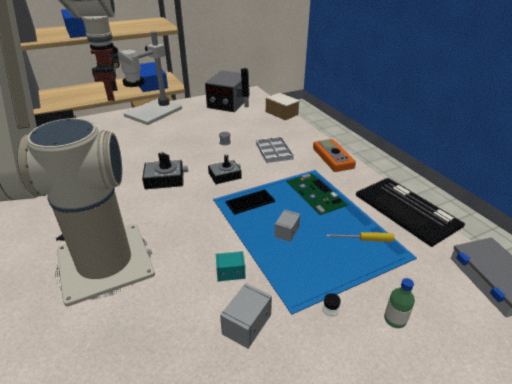

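```bash
python3 - <<'E'
from h import *
t=cv2.imread("pics/top0.png");s=cv2.imread("pics/side0.png")
f=lambda im,c,r,h:cv2.resize(im[r-h:r+h,c-h:c+h],(380,290) if 0 else (290,290),interpolation=cv2.INTER_CUBIC)
a=np.hstack([f(t,166,207,25),f(t,294,191,25)]);b=np.hstack([f(s,225,165,25),f(s,288,224,25)])
cv2.imwrite("pics/c0.png",np.vstack([a,b]))
p=viewer.get_image("top")
# heights by table check, socket top mask & box top
Z=p["range_z"];R,C=np.mgrid[0:384,0:512]
d=np.stack([(C-p["cx"])/p["fx"],-(R-p["cy"])/p["fy"],-np.ones_like(Z)],-1)*Z[...,None]
W=d@p["T"][:3,:3].T+p["T"][:3,3]
print("bench z",np.median(W[300:320,240:280,2]),"mat z",np.median(W[150:180,225:280,2]))
for nm,(c,r,lo,hi) in dict(box=(166,207,30,60),knob=(166,207,62,100),sock=(294,191,40,70)).items():
    m=np.zeros(Z.shape,bool);m[r-25:r+25,c-25:c+25]=1;m&=(W[...,2]>lo)&(W[...,2]<hi)
    P=W[m];rc=cv2.minAreaRect(P[:,:2].astype(np.float32));print(nm,m.sum(),P.mean(0).round(1),rc,np.median(P[:,2]).round(1))
E
```

```text
bench z 0.007322270247414053 mat z 4.683885321231401
box 934 [451.6 241.   38.4] ((452.55712890625, 242.28182983398438), (81.41432189941406, 99.8793716430664), 86.81195831298828) 37.8
knob 62 [460.4 240.5  78.5] ((460.7255859375, 241.71826171875), (30.144075393676758, 13.77045726776123), 63.46596145629883) 79.7
sock 470 [ 497.2 -118.3   54.4] ((497.1910095214844, -118.4151611328125), (71.82141876220703, 50.484127044677734), 38.3722038269043) 54.3
```

View pics/c0.png

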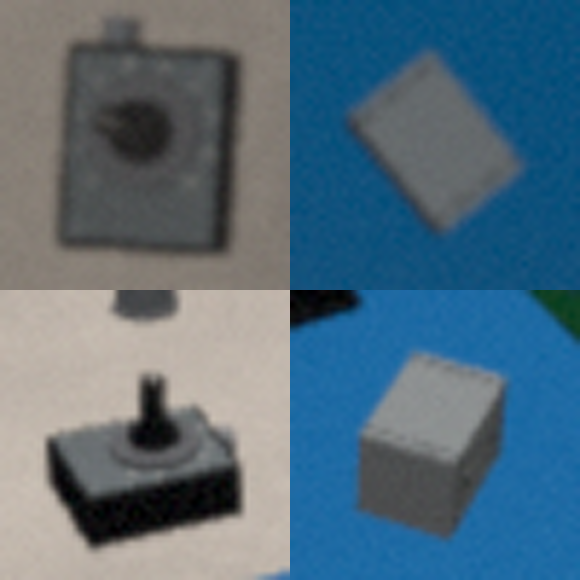

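>>> {"op": "play_rows", "data": {"dp": [[18,-22.5,0],[18,-22.5,0],[18,-22.5,0],[18,-22.5,0],[18,-22.5,0],[18,-22.5,0],[18,-22.5,0],[18,-22.5,0]], "yaw": [-6.3,-6.3,-6.3,-6.3,-6.3,-6.3,-6.3,-6.3], "gripper": 0}}

```text
t: 1.32
ee_pos: [316.1, 419.9, 222.8]
orientation: [1.725, 2.625, 0.001]
ft_force: [-0.3, -0.3, 0.3]
width: 87.7
grasp_force: 0.0
```

>>> {"op": "play_rows", "data": {"dp": [[18,-22.5,0],[18,-22.5,0],[18,-22.5,0],[18,-22.5,0],[18,-22.5,0],[18,-22.5,0],[18,-22.5,0],[18,-22.5,0]], "yaw": [-6.3,-6.3,-6.3,-6.3,-6.3,-6.3,-6.3,-6.3]}}

```text
t: 1.98
ee_pos: [460.2, 239.8, 222.9]
orientation: [2.679, 1.641, 0.001]
ft_force: [0.3, 0.8, 0.1]
width: 88.2
grasp_force: 0.0
```

>>> {"op": "play_rows", "data": {"dp": [[0,0,-20],[0,0,-20],[0,0,-20],[0,0,0],[0,0,0]], "yaw": [0,0,0,0,0]}}

```text
t: 2.4
ee_pos: [458.9, 240.7, 162.2]
orientation: [-2.674, -1.648, 0.003]
ft_force: [0.4, -0.2, -0.2]
width: 87.7
grasp_force: 0.0
```

>>> {"op": "play_rows", "data": {"dp": [[1.5,1,-20],[0,0,-20],[0,0,-20],[0,0,-20],[0,0,-15],[0,0,-10],[0,0,0],[0,0,0]], "yaw": [0,0,0,0,0,0,0,0]}}

```text
t: 3.07
ee_pos: [461.4, 242.4, 58.4]
orientation: [2.674, 1.648, 0.001]
ft_force: [-0.7, 0.2, 0.8]
width: 87.9
grasp_force: 0.0
```

```bash
python3 - <<'E'
from h import *
o=ctrl.get_obs();print(np.round(o["ee_pos"],1),np.round(o["moment"],3),np.round(o["ft_force"],1))
s=viewer.get_image("side")["pixels"][:,:,::-1];t=viewer.get_image("top")["pixels"][:,:,::-1]
f=lambda im,c,r,h:cv2.resize(im[r-h:r+h,c-h:c+h],(390,390),interpolation=cv2.INTER_CUBIC)
cv2.imwrite("pics/k.png",np.hstack([f(t,166,207,40),f(s,225,160,35)]))
E
```

```text
[461.4 242.4  58.4] [-0.085  0.069 -0.008] [-0.7  0.2  0.8]
```

View pics/k.png

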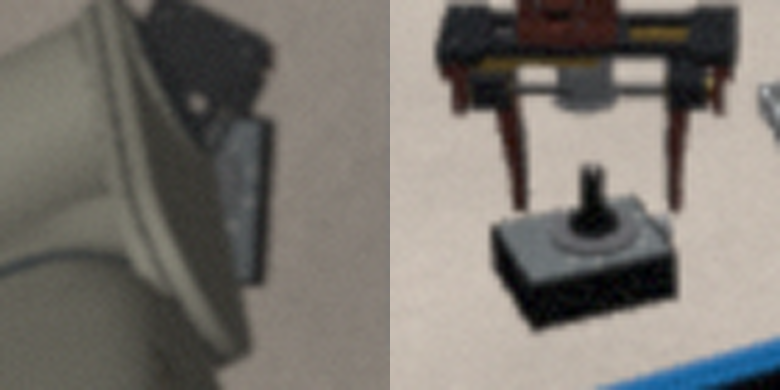

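The side crop shows the fingers either side of the knob's bar (bar at about (590,195) in the crop, fingers at 520 and 675), centred. I'll close and turn it anticlockwise.

>>> {"op": "play_rows", "data": {"dp": [[0,0,0],[0,0,0],[0,0,0],[0,0,0],[0,0,0],[0,0,0],[0,0,0],[0,0,0]], "yaw": [0,0,0,0,0,0,0,0], "gripper": 1}}

```text
t: 3.83
ee_pos: [460.8, 242.0, 57.6]
orientation: [-2.675, -1.648, 0.0]
ft_force: [-0.3, -1.0, -0.5]
width: 38.1
grasp_force: 0.0
```

>>> {"op": "play_rows", "data": {"dp": [[0,0,0],[0,0,0],[0,0,0],[0,0,0],[0,0,0],[0,0,0],[0,0,0]], "yaw": [0,0,0,0,5,5,5]}}

```text
t: 4.42
ee_pos: [458.4, 243.3, 57.6]
orientation: [-2.431, -1.984, 0.004]
ft_force: [-12.0, 12.2, 6.9]
width: 13.5
grasp_force: 30.0
```

```bash
cat > o.py <<'E'
from h import *
o=ctrl.get_obs();v=o["orientation"];a=2*np.degrees(np.arctan2(v[1],v[0]))-90
print(round(o["t"],2),np.round(o["ee_pos"],1),"ty",round((a+90)%180-90,1),"M",np.round(o["moment"],3),"F",np.round(o["ft_force"],1),"q",np.round(o["qpos"],2),round(o["width"],1),round(o["grasp_force"],1))
E
python3 o.py
```

```text
4.42 [458.4 243.3  57.6] ty -11.6 M [ 2.077  2.14  -0.076] F [-12.   12.2   6.9] q [0.46 0.53 1.95 0.   0.66 0.66] 13.5 30.0
```

>>> {"op": "play_rows", "data": {"dp": [[-2.5,1.5,0],[0,0,0],[0,0,0],[0,0,0],[0,0,0],[0,0,0],[0,0,0]], "yaw": [0,5,5,5,5,5,0]}}

```text
t: 5.0
ee_pos: [457.7, 243.5, 57.6]
orientation: [-1.947, -2.465, 0.001]
ft_force: [-3.3, 2.4, 2.9]
width: 13.5
grasp_force: 30.0
```

```bash
python3 o.py
```

```text
5.0 [457.7 243.5  57.6] ty 13.4 M [ 0.262  0.662 -0.027] F [-3.3  2.4  2.9] q [0.47 0.53 1.96 0.   0.66 0.23] 13.5 30.0
```

>>> {"op": "play_rows", "data": {"dp": [[-0.5,0.3,0],[0,0,0],[0,0,0],[0,0,0],[0,0,0]], "yaw": [5,5,5,5,0]}}

```text
t: 5.42
ee_pos: [457.3, 243.4, 57.6]
orientation: [-1.492, -2.764, 0.002]
ft_force: [-3.3, -0.5, 2.7]
width: 13.8
grasp_force: 30.0
```

```bash
python3 o.py
```

```text
5.42 [457.3 243.4  57.6] ty 33.3 M [-0.287  0.558  0.007] F [-3.3 -0.5  2.7] q [ 0.47  0.53  1.96 -0.    0.66 -0.11] 13.8 30.0
```

>>> {"op": "play_rows", "data": {"dp": [[0,0,0],[0,0,0],[0,0,0],[0,0,0],[0,0,0]], "yaw": [5,5,5,5,0]}}

```text
t: 5.83
ee_pos: [457.2, 243.3, 57.5]
orientation: [-0.995, -2.978, 0.001]
ft_force: [-3.7, -2.6, 3.5]
width: 16.8
grasp_force: 34.7
```

```bash
python3 o.py
```

```text
5.83 [457.2 243.3  57.5] ty 53.0 M [-0.379  0.508 -0.974] F [-3.7 -2.6  3.5] q [ 0.47  0.53  1.96  0.    0.66 -0.46] 16.8 34.7
```

>>> {"op": "play_rows", "data": {"dp": [[0,0,0],[0,0,0],[0,0,0],[0,0,0],[0,0,0],[0,0,0]], "yaw": [-3,0,0,0,0,0], "gripper": 0}}

```text
t: 6.33
ee_pos: [458.0, 243.9, 57.7]
orientation: [1.067, 2.954, 0.0]
ft_force: [-0.8, 0.5, -0.3]
width: 53.4
grasp_force: 0.0
```

>>> {"op": "play_rows", "data": {"dp": [[0,0,10],[0,0,25],[0,0,30],[0,0,40],[0,-30,40],[0,-40,0],[0,-40,0],[0,-40,0]], "yaw": [0,0,0,0,0,0,0,0]}}

```text
t: 7.0
ee_pos: [458.0, 97.7, 197.7]
orientation: [1.064, 2.953, 0.002]
ft_force: [0.4, -0.0, -0.7]
width: 87.6
grasp_force: 0.0
```

```bash
python3 o.py
```

```text
7.0 [458.   97.7 197.7] ty 50.4 M [-0.046 -0.007 -0.015] F [ 0.4 -0.  -0.7] q [ 0.18  0.23  1.99 -0.    0.92 -0.69] 87.6 0.0
```

```bash
cat > seg.py <<'E'
from h import *
def world(p):
    Z=p["range_z"];R,C=np.mgrid[0:384,0:512]
    d=np.stack([(C-p["cx"])/p["fx"],-(R-p["cy"])/p["fy"],-np.ones_like(Z)],-1)*Z[...,None]
    return d@p["T"][:3,:3].T+p["T"][:3,3]
def rect(W,x,y,h,lo,hi):
    m=(abs(W[...,0]-x)<h)&(abs(W[...,1]-y)<h)&(W[...,2]>lo)&(W[...,2]<hi)
    P=W[m];return m.sum(),P.mean(0).round(1),np.round(np.median(P[:,2]),1),cv2.minAreaRect(P[:,:2].astype(np.float32))
E
python3 - <<'E'
from seg import *
W=world(viewer.get_image("top"))
print(rect(W,458,242,35,62,100));print(rect(W,497,-118,60,40,70))
E
```

```text
(np.int64(0), array([nan, nan, nan]), np.float64(nan), ((0.0, 0.0), (0.0, 0.0), 0.0))
(np.int64(471), array([ 497.3, -118.2,   54.2]), np.float64(54.3), ((497.4931945800781, -118.71891784667969), (71.87895202636719, 50.58757400512695), 37.9239501953125))seg.py:8: RuntimeWarning: Mean of empty slice.
  P=W[m];return m.sum(),P.mean(0).round(1),np.round(np.median(P[:,2]),1),cv2.minAreaRect(P[:,:2].astype(np.float32))
  ret = um.true_divide(
  return _methods._mean(a, axis=axis, dtype=dtype,
  ret = ret.dtype.type(ret / rcount)
```

>>> {"op": "play_rows", "data": {"dp": [[4,-15,0],[4,-15,0],[4,-15,0],[4,-15,0],[4,-15,0],[4,-15,0],[4,-15,0],[4,-15,0]], "yaw": [-7,-7,-7,-7,-7,-7,-7,-7]}}

```text
t: 7.72
ee_pos: [490.0, -21.9, 196.7]
orientation: [2.336, 2.1, 0.001]
ft_force: [-0.2, 0.2, 0.9]
width: 87.6
grasp_force: 0.0
```

>>> {"op": "play_rows", "data": {"dp": [[4,-13,0],[4,-13,0],[4,-13,0],[4,-13,0],[4,-13,0],[4,-14,0],[1,0,0],[0,0,0]], "yaw": [-7,-7,-7,-7,-7,-7,-4,0]}}

```text
t: 8.38
ee_pos: [515.2, -100.8, 196.7]
orientation: [2.969, 1.024, 0.001]
ft_force: [0.2, 0.2, 0.2]
width: 87.8
grasp_force: 0.0
```

```bash
python3 o.py
```

```text
8.38 [ 515.2 -100.8  196.7] ty -51.9 M [0.025 0.17  0.022] F [0.2 0.2 0.2] q [-0.22  0.31  1.87 -0.    0.96  0.69] 87.8 0.0
```

```bash
python3 - <<'E'
from seg import *
p=viewer.get_image("top")
W=world(p); print(rect(W,458,242,35,62,100))
E
```

```text
(np.int64(69), array([460.4, 240.5,  77.5]), np.float64(78.8), ((460.295166015625, 242.2896728515625), (14.547154426574707, 30.882160186767578), 43.9991569519043))
```

>>> {"op": "play_rows", "data": {"dp": [[0,0,-41],[0,0,-41],[0,0,-41],[0,0,-30],[0,0,-20],[0,0,-11],[0,0,0],[0,0,0]], "yaw": [0,0,0,0,0,0,0,0]}}

```text
t: 9.1
ee_pos: [515.0, -100.0, 12.4]
orientation: [-2.967, -1.032, 0.0]
ft_force: [0.4, 0.2, 1.2]
width: 87.6
grasp_force: 0.0
```

```bash
python3 o.py
```

```text
9.1 [ 515.  -100.    12.4] ty -51.6 M [-0.049  0.159  0.063] F [0.4 0.2 1.2] q [-0.21  0.62  1.95  0.    0.57  0.69] 87.6 0.0
```

>>> {"op": "play_rows", "data": {"dp": [[0,0,0],[0,0,0],[0,0,0],[0,0,0],[0,0,0],[0,0,0],[0,0,0],[0,0,0]], "yaw": [0,0,0,0,0,0,0,0], "gripper": 1}}

```text
t: 9.77
ee_pos: [515.6, -100.4, 12.5]
orientation: [2.967, 1.03, 0.002]
ft_force: [0.9, -1.1, 5.7]
width: 50.1
grasp_force: 29.9
```

>>> {"op": "play_rows", "data": {"dp": [[0,0,10],[0,0,20],[0,0,30],[0,0,10],[0,0,0]], "yaw": [0,0,0,0,0]}}

```text
t: 10.18
ee_pos: [516.3, -100.4, 84.2]
orientation: [2.966, 1.029, 0.006]
ft_force: [-0.2, -0.6, -4.9]
width: 49.7
grasp_force: 29.9
```

```bash
python3 o.py; python3 - <<'E'
from h import *
p=viewer.get_image("side");s=p["pixels"][:,:,::-1]
cv2.imwrite("pics/g1.png",cv2.resize(s[160:270,230:350],(600,550),interpolation=cv2.INTER_CUBIC))
E
```

```text
10.18 [ 516.3 -100.4   84.2] ty -51.7 M [0.015 0.052 0.004] F [-0.2 -0.6 -4.9] q [-0.21  0.49  1.94  0.    0.71  0.69] 49.7 29.9
```

View pics/g1.png

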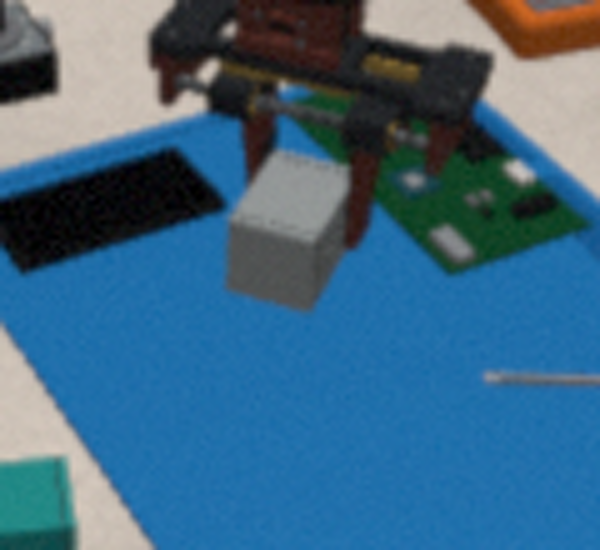

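The picture shows the socket held level by its far end, at (285,230) in the crop, with a plain end towards the camera and so the hole on the far end. Next I'll lower it and ease the grip so the plain end swings down.

>>> {"op": "play_rows", "data": {"dp": [[0,0,-12],[0,0,-12],[0,0,0]], "yaw": [0,0,0], "gripper": 0.45}}

```text
t: 10.48
ee_pos: [512.0, -99.5, 54.0]
orientation: [-2.965, -1.029, 0.009]
ft_force: [-1.6, -0.1, -4.5]
width: 49.7
grasp_force: 29.9
```

>>> {"op": "play_rows", "data": {"dp": [[0,0,0],[0,0,0]], "yaw": [0,0], "gripper": 0.44}}

```text
t: 10.65
ee_pos: [514.1, -100.0, 56.7]
orientation: [-2.967, -1.03, 0.003]
ft_force: [0.6, -0.6, -4.9]
width: 50.1
grasp_force: 29.9
```

>>> {"op": "play_rows", "data": {"dp": [[0,0,0],[0,0,0]], "yaw": [0,0], "gripper": 0.435}}

```text
t: 10.82
ee_pos: [515.0, -100.2, 58.0]
orientation: [2.968, 1.03, 0.0]
ft_force: [0.0, -0.0, -3.7]
width: 49.9
grasp_force: 29.9
```

>>> {"op": "play_rows", "data": {"dp": [[0,0,0]], "yaw": [0], "gripper": 0.432}}

```text
t: 10.9
ee_pos: [515.1, -100.2, 58.2]
orientation: [2.968, 1.03, 0.001]
ft_force: [0.3, -0.0, -3.8]
width: 50.0
grasp_force: 10.3
```

>>> {"op": "play_rows", "data": {"dp": [[0,0,0]], "yaw": [0], "gripper": 0.43}}

```text
t: 10.98
ee_pos: [515.2, -100.3, 58.4]
orientation: [2.967, 1.03, 0.001]
ft_force: [-0.6, -0.2, 0.5]
width: 50.2
grasp_force: 0.0
```

>>> {"op": "play_rows", "data": {"dp": [[0,0,0]], "yaw": [0], "gripper": 0.428}}

```text
t: 11.07
ee_pos: [515.5, -100.3, 58.6]
orientation: [2.967, 1.03, 0.002]
ft_force: [-0.6, -1.1, 0.4]
width: 50.4
grasp_force: 0.0
```

```bash
cat > sock.py <<'E'
from h import *
import sys
p=viewer.get_image("side");s=p["pixels"][:,:,::-1]
cv2.imwrite("pics/%s.png"%sys.argv[1],cv2.resize(s[160:270,230:350],(600,550),interpolation=cv2.INTER_CUBIC))
from seg import *
W=world(p)
m=(abs(W[...,0]-500)<70)&(abs(W[...,1]+115)<70)&(W[...,2]>10)&(W[...,2]<110)&(np.ptp(p["pixels"].astype(int),axis=2)<20)
P=W[m];u=np.array([.784,.62]);a=(P[:,:2]-np.array([515,-100]))@u
for lo in range(-80,40,10):
    q=P[(a>=lo)&(a<lo+10),2]
    if len(q)>5: print(lo,len(q),np.percentile(q,[5,95]).round(0))
E
python3 o.py; python3 sock.py g2
```

```text
11.07 [ 515.5 -100.3   58.6] ty -51.7 M [-0.019  0.118  0.001] F [-0.6 -1.1  0.4] q [-0.21  0.53  1.94 -0.    0.66  0.69] 50.4 0.0
-60 129 [12. 55.]
-50 115 [16. 57.]
-40 53 [29. 58.]
-30 47 [22. 58.]
-20 53 [28. 93.]
-10 96 [ 35. 104.]
0 35 [22. 63.]
10 22 [37. 57.]
```

View pics/g2.png

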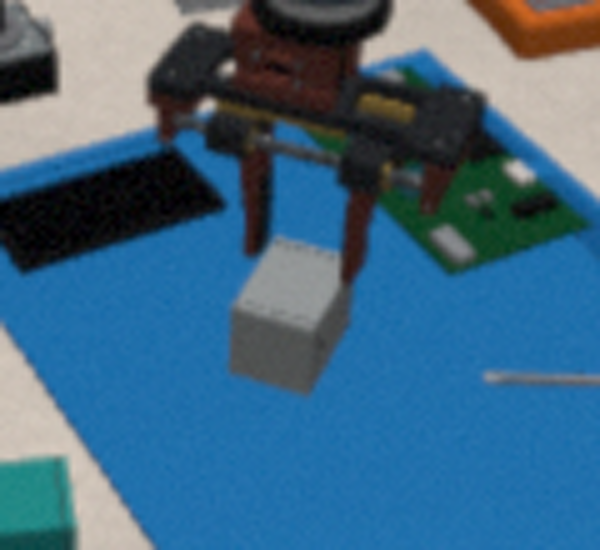

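>>> {"op": "play_rows", "data": {"dp": [[0,0,0],[0,0,0],[0,0,30],[0,0,40],[0,40,20],[0,40,0],[0,40,0],[0,40,0]], "yaw": [0,0,0,0,0,0,0,0], "gripper": 0.2}}

```text
t: 11.78
ee_pos: [515.1, 58.5, 147.7]
orientation: [2.968, 1.028, 0.003]
ft_force: [0.7, -0.2, -0.3]
width: 70.5
grasp_force: 0.0
```

```bash
cat > s2.py <<'E'
from seg import *
p=viewer.get_image("top");W=world(p);print(rect(W,497,-118,70,40,100))
n,m,z,((x,y),(a,b),an)=rect(W,497,-118,70,40,65)
print(x,y,a,b,an)
E
python3 s2.py; python3 o.py
```

```text
(np.int64(471), array([ 505.8, -109.7,   54.3]), np.float64(54.4), ((506.28155517578125, -110.24202728271484), (71.60865020751953, 50.45357894897461), 38.899784088134766))
506.28155517578125 -110.24202728271484 71.60865020751953 50.45357894897461 38.899784088134766
11.83 [515.   64.3 147.5] ty -51.6 M [ 0.116  0.096 -0.005] F [-0.8  4.   0. ] q [0.1  0.38 1.92 0.   0.84 1.  ] 70.0 0.0
```

>>> {"op": "play_rows", "data": {"dp": [[4,-36,0],[4,-36,0],[4,-36,0],[5,-36,-20],[0,0,-40],[0,0,-20],[0,0,0]], "yaw": [0,0,0,0,0,0,0]}}

```text
t: 12.42
ee_pos: [528.8, -87.2, 63.0]
orientation: [-2.965, -1.027, 0.01]
ft_force: [-0.9, 0.2, -0.4]
width: 70.2
grasp_force: 0.0
```

```bash
python3 o.py
```

```text
12.42 [528.8 -87.2  63. ] ty -51.8 M [-0.029  0.158 -0.002] F [-0.9  0.2 -0.4] q [-0.19  0.54  1.91  0.    0.7   0.72] 70.2 0.0
```

>>> {"op": "play_rows", "data": {"dp": [[0,0,-14],[0,0,-12],[0,0,0],[0,0,0]], "yaw": [0,0,0,0]}}

```text
t: 12.75
ee_pos: [531.9, -86.6, 41.0]
orientation: [-2.967, -1.031, 0.0]
ft_force: [-0.2, 0.0, -0.3]
width: 70.1
grasp_force: 0.0
```

Good. Next I'll grip the upper corner, lift it, then ease the grip.

>>> {"op": "play_rows", "data": {"dp": [[0,0,0],[0,0,0],[0,0,0],[0,0,0],[0,0,0],[0,0,0]], "yaw": [0,0,0,0,0,0], "gripper": 1}}

```text
t: 13.25
ee_pos: [532.4, -86.9, 41.4]
orientation: [2.967, 1.03, 0.002]
ft_force: [-0.4, 1.3, 6.5]
width: 49.5
grasp_force: 30.0
```

>>> {"op": "play_rows", "data": {"dp": [[0,0,10],[0,0,12],[0,0,12],[0,0,0],[0,0,0]], "yaw": [0,0,0,0,0]}}

```text
t: 13.67
ee_pos: [532.6, -87.0, 75.8]
orientation: [2.967, 1.03, 0.003]
ft_force: [0.9, -0.6, -4.0]
width: 49.8
grasp_force: 30.0
```

```bash
python3 o.py; python3 sock.py g3
```

```text
13.67 [532.6 -87.   75.8] ty -51.7 M [ 0.052 -0.045  0.045] F [ 0.9 -0.6 -4. ] q [-0.18  0.52  1.91  0.    0.71  0.72] 49.8 30.0
-60 63 [49. 88.]
-50 200 [41. 88.]
-40 49 [57. 90.]
-30 51 [53. 90.]
-20 47 [60. 90.]
-10 55 [61. 91.]
0 51 [67. 91.]
10 56 [ 79. 106.]
20 6 [ 86. 108.]
```

>>> {"op": "play_rows", "data": {"dp": [[0,0,8],[0,0,0],[0,0,0]], "yaw": [0,0,0], "gripper": 0.4325}}

```text
t: 13.97
ee_pos: [532.0, -86.9, 82.8]
orientation: [2.968, 1.03, 0.001]
ft_force: [-1.2, -0.2, -3.7]
width: 49.3
grasp_force: 30.0
```

>>> {"op": "play_rows", "data": {"dp": [[0,0,0],[0,0,0]], "yaw": [0,0], "gripper": 0.432}}

```text
t: 14.13
ee_pos: [531.7, -86.9, 82.4]
orientation: [-2.968, -1.03, 0.001]
ft_force: [0.2, 0.7, -4.6]
width: 49.6
grasp_force: 30.0
```

```bash
python3 o.py; python3 sock.py g4
```

```text
14.13 [531.7 -86.9  82.4] ty -51.7 M [ 0.056 -0.01   0.051] F [ 0.2  0.7 -4.6] q [-0.18  0.51  1.91  0.    0.73  0.72] 49.6 30.0
-60 98 [56. 94.]
-50 166 [46. 95.]
-40 49 [61. 95.]
-30 51 [58. 96.]
-20 52 [67. 96.]
-10 48 [64. 97.]
0 53 [70. 98.]
10 49 [ 85. 106.]
20 6 [ 90. 105.]
```

>>> {"op": "play_rows", "data": {"dp": [[0,0,0],[0,0,0]], "yaw": [0,0], "gripper": 0.4317}}

```text
t: 14.35
ee_pos: [531.7, -86.9, 82.5]
orientation: [-2.968, -1.03, 0.0]
ft_force: [-0.7, -0.7, -3.7]
width: 50.1
grasp_force: 12.4
```

>>> {"op": "play_rows", "data": {"dp": [[0,0,0],[0,0,0]], "yaw": [0,0], "gripper": 0.4315}}

```text
t: 14.52
ee_pos: [532.1, -86.9, 82.8]
orientation: [2.968, 1.03, 0.001]
ft_force: [-0.1, 0.3, -0.4]
width: 50.1
grasp_force: 0.0
```

```bash
python3 o.py; python3 sock.py g4
```

```text
14.52 [532.1 -86.9  82.8] ty -51.7 M [-0.022  0.083  0.003] F [-0.1  0.3 -0.4] q [-0.18  0.51  1.9  -0.    0.73  0.72] 50.1 0.0
-40 54 [40. 54.]
-30 111 [21. 57.]
-20 88 [14. 63.]
-10 65 [42. 69.]
0 78 [42. 77.]
10 90 [ 54. 102.]
20 44 [51. 85.]
30 6 [ 45. 104.]
```

>>> {"op": "play_rows", "data": {"dp": [[0,0,0]], "yaw": [0], "gripper": 0.44}}

```text
t: 14.65
ee_pos: [532.4, -87.0, 83.0]
orientation: [2.967, 1.03, 0.001]
ft_force: [0.4, -0.6, -0.4]
width: 49.6
grasp_force: 0.0
```

```bash
python3 o.py; python3 sock.py g5
```

```text
14.65 [532.4 -87.   83. ] ty -51.7 M [-0.055  0.126 -0.023] F [ 0.4 -0.6 -0.4] q [-0.18  0.51  1.9  -0.    0.73  0.72] 49.6 0.0
-20 60 [14. 56.]
-10 167 [14. 56.]
0 46 [29. 84.]
10 61 [25. 99.]
20 43 [23. 97.]
30 52 [23. 76.]
```

View pics/g5.png

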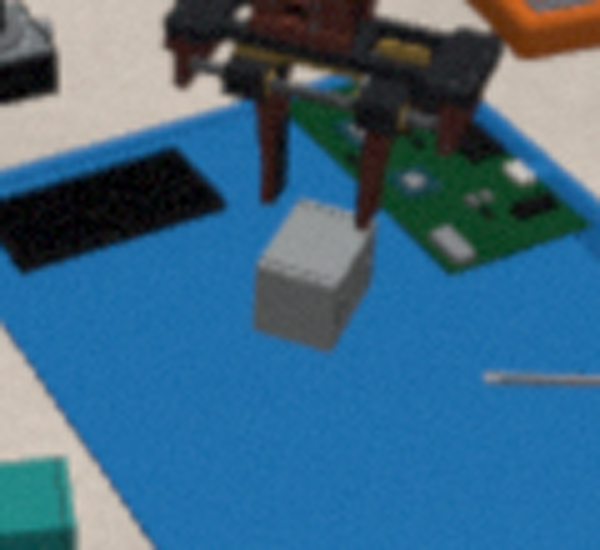

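>>> {"op": "play_rows", "data": {"dp": [[0,0,10],[0,0,20],[0,40,20],[0,40,0],[0,40,0],[0,40,0],[0,0,0]], "yaw": [0,0,0,0,0,0,0], "gripper": 0.2}}

```text
t: 15.28
ee_pos: [532.3, 75.8, 132.6]
orientation: [-2.965, -1.037, -0.004]
ft_force: [-0.8, 0.2, 0.2]
width: 70.1
grasp_force: 0.0
```

```bash
sed -i 's/497,-118/520,-100/g' s2.py; python3 s2.py; python3 o.py
```

```text
(np.int64(475), array([536.8, -83.6,  54.2]), np.float64(54.4), ((537.2740478515625, -84.0001449584961), (72.02739715576172, 50.953857421875), 38.52384948730469))
537.2740478515625 -84.0001449584961 72.02739715576172 50.953857421875 38.52384948730469
15.33 [532.1  73.4 132.3] ty -51.4 M [-0.053  0.149  0.017] F [ 0.1 -0.1 -0.8] q [0.11 0.42 1.89 0.   0.83 1.01] 70.7 0.0
```

>>> {"op": "play_rows", "data": {"dp": [[7.5,-33.5,0],[7.5,-33.5,0],[7.5,-33.5,0],[7,-34,-20],[0,0,-35],[0,0,-25],[0,0,-14],[0,0,0]], "yaw": [0,0,0,0,0,0,0,0]}}

```text
t: 16.0
ee_pos: [558.9, -65.6, 34.7]
orientation: [-2.967, -1.027, 0.008]
ft_force: [-0.5, 0.4, -0.8]
width: 69.9
grasp_force: 0.0
```

>>> {"op": "play_rows", "data": {"dp": [[0,0,0],[0,0,0],[0,0,0],[0,0,0],[0,0,0],[0,0,0]], "yaw": [0,0,0,0,0,0], "gripper": 0.5}}

```text
t: 16.5
ee_pos: [562.3, -64.2, 38.7]
orientation: [2.967, 1.03, 0.003]
ft_force: [-0.3, -0.6, 6.5]
width: 49.6
grasp_force: 30.0
```

```bash
python3 o.py
```

```text
16.5 [562.3 -64.2  38.7] ty -51.7 M [-0.087  0.421 -0.027] F [-0.3 -0.6  6.5] q [-0.13  0.61  1.86 -0.    0.68  0.77] 49.6 30.0
```

>>> {"op": "play_rows", "data": {"dp": [[0,0,12],[-5,-4,20],[-10,-8,25],[-10,-8,0],[-10,-8,0],[-4,-3,0],[0,0,0],[0,0,0]], "yaw": [0,0,0,0,0,0,0,0], "gripper": 0.434}}

```text
t: 17.17
ee_pos: [521.4, -95.3, 93.2]
orientation: [-2.967, -1.028, 0.003]
ft_force: [0.3, 0.9, -5.5]
width: 49.7
grasp_force: 7.7
```

>>> {"op": "play_rows", "data": {"dp": [[0,0,0],[0,0,0]], "yaw": [0,0], "gripper": 0.4318}}

```text
t: 17.33
ee_pos: [522.7, -94.9, 93.8]
orientation: [-2.968, -1.03, 0.0]
ft_force: [0.1, -0.1, -0.5]
width: 50.0
grasp_force: 0.0
```

>>> {"op": "play_rows", "data": {"dp": [[0,0,0],[0,0,0]], "yaw": [0,0], "gripper": 0.4317}}

```text
t: 17.5
ee_pos: [523.0, -95.0, 94.4]
orientation: [2.967, 1.031, 0.001]
ft_force: [0.2, -0.2, 0.6]
width: 50.1
grasp_force: 0.0
```

```bash
cat > sock.py <<'E'
from seg import *
p=viewer.get_image("side");W=world(p);e=ctrl.get_obs()["ee_pos"]
u=np.array([.782,.623]);n=np.array([-.623,.782])
D=W[...,:2]-e[:2];a=D@u;b=D@n
m=(abs(a)<90)&(abs(b)<40)&(W[...,2]>8)&(W[...,2]<150)&(np.ptp(p["pixels"].astype(int),axis=2)<20)
for lo in range(-80,50,10):
    q=W[m&(a>=lo)&(a<lo+10)][:,2]
    if len(q)>5: print(lo,len(q),np.percentile(q,[5,50,95]).round(0))
E
python3 o.py; python3 sock.py
```

```text
17.5 [523.  -95.   94.4] ty -51.7 M [-0.011  0.149 -0.013] F [ 0.2 -0.2  0.6] q [-0.2   0.48  1.92  0.    0.75  0.7 ] 50.1 0.0
-60 49 [61. 71. 77.]
-50 270 [13. 44. 78.]
-40 41 [28. 77. 80.]
-30 39 [29. 79. 83.]
-20 105 [ 46.  77. 130.]
-10 64 [ 38. 106. 146.]
0 10 [106. 123. 146.]
```

>>> {"op": "play_rows", "data": {"dp": [[0,0,10],[0,0,20],[0,40,10],[0,40,0],[0,40,0],[0,40,0],[0,0,0]], "yaw": [0,0,0,0,0,0,0], "gripper": 0.2}}

```text
t: 18.13
ee_pos: [522.8, 70.3, 135.6]
orientation: [-2.965, -1.037, -0.004]
ft_force: [0.3, 0.3, 0.5]
width: 70.1
grasp_force: 0.0
```

```bash
sed -i 's/520,-100/510,-105/g' s2.py; python3 s2.py; python3 o.py
```

```text
(np.int64(298), array([ 510.6, -105.2,   74.3]), np.float64(75.9), ((511.182373046875, -105.97622680664062), (49.93449401855469, 50.3048210144043), 39.25584030151367))
507.432373046875 -101.41741943359375 47.888458251953125 38.32039260864258 37.21076202392578
18.18 [522.7  68.  135.3] ty -51.4 M [-0.074  0.095  0.001] F [-0.2 -0.5  0. ] q [0.11 0.4  1.91 0.   0.83 1.  ] 70.1 0.0
```

```bash
python3 - <<'E'
from h import *
t=viewer.get_image("top");s=viewer.get_image("side")
f=lambda im,c,r,h:cv2.resize(im["pixels"][r-h:r+h,c-h:c+h,::-1],(390,390),interpolation=cv2.INTER_CUBIC)
cv2.imwrite("pics/up.png",np.hstack([f(t,290,186,25),f(s,290,215,35)]))
E
```

```text
(no output)
```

View pics/up.png

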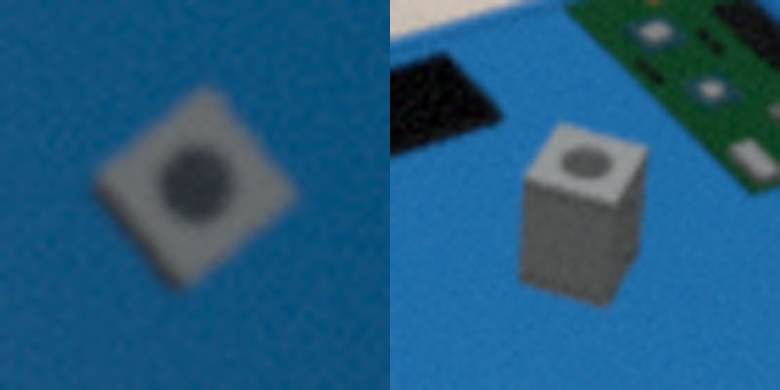

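The socket is standing on its plain end with the hole facing up: in the top crop the hole is at (195,183). I'll grip it squarely and lift.

>>> {"op": "play_rows", "data": {"dp": [[-2.8,-34.5,0],[-2.8,-34.5,0],[-2.8,-34.5,0],[-2.8,-34.5,0],[-2.8,-34,0],[0,0,0],[0,0,0]], "yaw": [0,0,0,0,0,0,0], "gripper": 0}}

```text
t: 18.87
ee_pos: [507.8, -110.2, 134.5]
orientation: [2.971, 1.021, 0.0]
ft_force: [-0.4, 0.1, -0.0]
width: 87.6
grasp_force: 0.0
```

```bash
python3 o.py
```

```text
18.87 [ 507.8 -110.2  134.5] ty -52.0 M [-0.042  0.117  0.023] F [-0.4  0.1 -0. ] q [-0.24  0.4   1.92 -0.    0.82  0.67] 87.6 0.0
```

>>> {"op": "play_rows", "data": {"dp": [[1,5.5,-15],[0,0,-30],[0,0,-25],[0,0,-20],[0,0,-14],[0,0,0],[0,0,0]], "yaw": [0.8,0,0,0,0,0,0]}}

```text
t: 19.45
ee_pos: [508.8, -101.2, 29.9]
orientation: [-2.96, -1.051, 0.002]
ft_force: [0.2, 0.8, -0.4]
width: 87.8
grasp_force: 0.0
```

>>> {"op": "play_rows", "data": {"dp": [[0,0,0],[0,0,0],[0,0,0],[0,0,0],[0,0,0],[0,0,0],[0,0,0],[0,0,0]], "yaw": [0,0,0,0,0,0,0,0], "gripper": 1}}

```text
t: 20.12
ee_pos: [510.4, -102.0, 30.8]
orientation: [2.96, 1.05, 0.003]
ft_force: [1.5, -2.2, 5.4]
width: 49.7
grasp_force: 30.0
```

```bash
python3 o.py
```

```text
20.12 [ 510.4 -102.    30.8] ty -50.9 M [-0.39  -0.098 -0.008] F [ 1.5 -2.2  5.4] q [-0.22  0.58  1.96 -0.    0.6   0.67] 49.7 30.0
```

>>> {"op": "play_rows", "data": {"dp": [[0,0,8],[0,0,15],[0,0,22],[0,0,25],[0,0,25],[0,0,25],[0,0,15],[0,0,10]], "yaw": [0,0,0,0,0,0,0,0]}}

```text
t: 20.78
ee_pos: [508.9, -101.4, 176.8]
orientation: [-2.961, -1.051, -0.0]
ft_force: [-0.1, 0.0, -4.2]
width: 49.3
grasp_force: 30.0
```

>>> {"op": "play_rows", "data": {"dp": [[0,0,0],[0,0,0],[0,0,0],[0,0,0],[0,0,0],[0,0,0],[0,0,0],[0,0,0]], "yaw": [0,0,0,0,0,0,0,0]}}

```text
t: 21.45
ee_pos: [509.2, -101.6, 174.9]
orientation: [-2.96, -1.051, 0.001]
ft_force: [-0.4, -0.3, -4.6]
width: 49.9
grasp_force: 30.0
```

```bash
python3 o.py; python3 - <<'E'
from seg import *
s=viewer.get_image("side");W=world(s);save(s,"fin")
im=cv2.resize(s["pixels"][60:260,170:430,::-1],(780,600),interpolation=cv2.INTER_CUBIC);cv2.imwrite("pics/fin.png",im)
t=viewer.get_image("top");print(rect(world(t),458,242,35,62,100))
E
```

```text
21.45 [ 509.2 -101.6  174.9] ty -50.9 M [-0.024  0.139 -0.005] F [-0.4 -0.3 -4.6] q [-0.22  0.33  1.9   0.    0.91  0.67] 49.9 30.0
(np.int64(68), array([460.5, 240.6,  78. ]), np.float64(79.0), ((460.1483459472656, 241.99832153320312), (14.220327377319336, 31.050392150878906), 45.9190673828125))
```

View pics/fin.png

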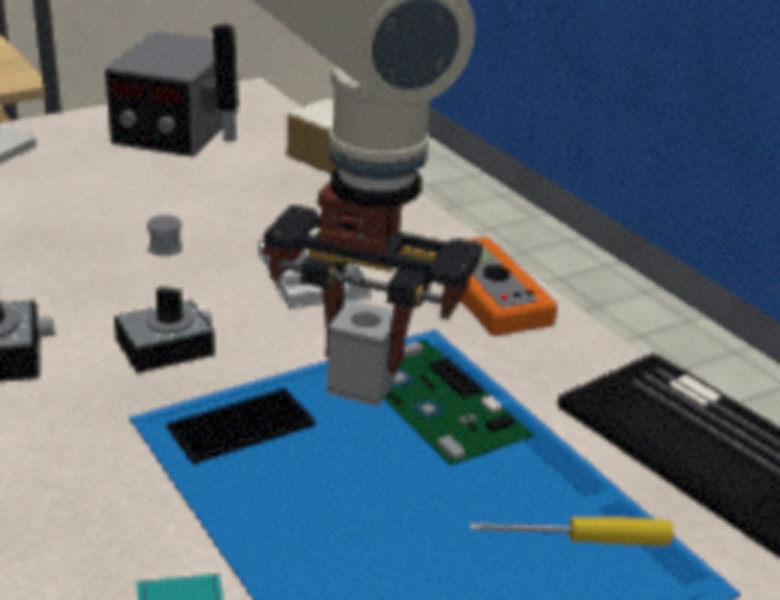

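The socket is held upright, hole up at (370,318) in the picture, with about 145 mm of clearance above the mat, and everything else is in place. I'm handing the job in.

```bash
python3 -c "
from workcell import ticket;print(ticket.close_job())"
```

```text
the job is handed in; nothing more can be done
None
```

The dimmer is turned anticlockwise to its end stop, and the socket is held still with its hole straight up about 14 cm above the mat; it slipped and dropped onto the mat three times while I was turning it over, and the job is handed in.

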